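# Sweep the brass blanks off the bench plate into the tray

### The arm

A 7-joint arm with a two-finger parallel gripper is mounted at the origin on the work surface. World frame = base frame: x ahead of the robot, y to its left, z up, the work surface at z = 0. Lengths are in mm, angles in rad, forces in N, time in s.
With the tool pointing down it reaches from about 400 to 750 mm from the base axis. Payload 19.5 kg.
Tool frame: the origin (TCP) lies midway between the tips of the shut fingers; the grasp point (between the pads) lies 19 mm behind it (env.grip_point_offset is the distance from the TCP to the grasp point, in mm); z points along the fingers, y is the line along which they close (so a half turn about z gives the same grasp; the last joint's range is limited). The gripper opens to 85 mm and grips with 20 to 120 N. Pads are 22 mm wide; open, the fingers measure 114 mm over their backs; the gripper's body (76 mm by 85 mm) begins 54 mm behind the grasp point. The pads swing forward as they close: fully open they stand 13 mm farther back than shut.
Start: joints at [1.184, 0.707, -0.028, 1.485, 0.022, 0.951, -0.075], TCP at [194.347, -541.132, 231.268] pointing down, gripper open.
Joint ranges: [-2.71, 2.71], [-0.32, 2.16], [-1.57, 1.52], [0, 2.45], [-1.46, 4.6], [0, 2.02], [-2.83, 2.83]. Speed limits (rad/s): [1.89, 1.89, 2.57, 2.57, 3.01, 3.01, 3.01].

### API

Orientations are given as [roll, pitch, yaw] about the fixed x, y, z axes, in that order (R = Rz(yaw) Ry(pitch) Rx(roll)).
In Python, from workcell import env, eyes, finish_job gives the robot as it stands.
- The arm moves only by the tool servo_tool, never from a script. Its argument "plan" is a list of rows, each an object of numbers: "jaw": the closure, from 0 (fully open) to 1 (shut); "x", "y", "z": the shift along the tool's x, y, z each as a share of 15 cm, from -1 to 1; "rx", "ry", "rz": the turn, a rotation vector about the tool's x, y, z each as a share of pi/2 rad, from -1 to 1. A call has 1 to 10 rows; each row is the pose to reach, as a shift and turn from the pose commanded when the call began, along the tool's axes at that moment; what a row does not reach only later rows make up. A row lasts 1/10 s, in which the tool goes at most 50 mm and 8.59 degrees, less where a joint would pass 70% of its speed; a pose out of reach is approached as far as the arm can. A call with a number of a shift or a turn outside -1 to 1 is refused whole. A call with a gripper value outside its range is refused whole. The fingers move at their own pace and stop on an object; the grip force is fixed at half the most. Time passes only in rows, so rows that repeat a pose let the fingers close. It gives the time, the measured TCP pose, the force, the opening and the grip force at its end, in the units of the state.
- env.state(): the state, without advancing time (a new reading comes with each control period).
- eyes.get_image(name): name is "side" or "top" or "wrist"; returns (picture, depth): 400x640x3 uint8, red, green, blue; 400x640 float32, mm along the optical axis (not along the pixel's ray), 0 where there is no reading.
- eyes.get_calibration(name): a dict with "camera_matrix" (3x3 intrinsics, pixels), "rvec" (rotation vector, rad) and "tvec" (3), from world to camera coordinates, as OpenCV has them; the wrist camera has in their place "mount" (4x4, takes a point from camera to tool coordinates, whose origin is the TCP and whose axes are the flange's). Camera axes: x right, y down, z forward; pixel columns grow to the right and rows downward; lengths in mm; the calibration is good to about 2 mm. A picture is of the moment at which its call begins: read the wrist's pose just before it. get_calibration takes no time and is no camera call.
- finish_job(): hands the job in; it is judged then, once.
The state is a dict: "time_s": time; "joints": joint angles; "joint_velocities": joint speeds; "tau": joint torques, N m; "tool_pos": TCP position; "ee_rot": TCP orientation; "contact_force": force on the tool from outside, world axes, zero at the start; "ft_torque": the same for the moment, N m; "finger_gap": opening from 0.0 (shut) to 1.0 (fully open); "gripper_force": force on a finger pad.
Only numpy, scipy, OpenCV 4.12 (cv2) and the standard library are available. Lean on these libraries where they do the work, as an engineer would, in place of code of your own. Each camera call takes 0.05 s, during which the arm holds its last target. There are 200 camera calls.

### The job

Sweep the three round brass blanks across the steel bench plate with your fingertips and off its end into the grey tray, so that all three lie in the tray. Only push them: do not pick them up or lift them. Leave the two punches and the square block on the plate standing where they are.

Things in the scene. Friction and masses are not known exactly. Their poses are not given: they have to be found in the camera images.
- plate: Flat steel bench plate fixed on the bench, 180 (x) x 260 (y) x 30 mm high, so its top is 30 mm above the bench. Origin: centre of its underside on the bench; its y axis runs along its length. The blanks lie near its two long sides, about 43 to 67 mm from its long middle line and 40 mm or more from its ends, with nothing else in those two strips. The punches and the square block stand on the middle line (within 5 mm).
- tray: Grey sheet-metal tray fixed on the bench against one end of the plate (either end, +y or -y of the plate; 2 mm gap), square with it: 190 (x) x 110 (y) x 22 mm high, walls and floor 3 mm. Its rim is 8 mm below the plate's top. Origin: centre of its underside; axes parallel to the plate's.
- doming_block: Brass cube with dished faces, 60 mm, fixed on the bench at the plate's other end with a 27 mm gap. Its top is 30 mm above the plate's top. Origin: centre of its underside.
- blank1: A brass blank: a plain solid disc, 26 mm diameter, 12 mm thick, about 55 g, loose, lying flat on the plate. Origin: centre of its underside; z is the disc's axis. The three blanks are alike.
- blank2: A brass blank: a plain solid disc, 26 mm diameter, 12 mm thick, about 55 g, loose, lying flat on the plate. Origin: centre of its underside; z is the disc's axis. The three blanks are alike.
- blank3: A brass blank: a plain solid disc, 26 mm diameter, 12 mm thick, about 55 g, loose, lying flat on the plate. Origin: centre of its underside; z is the disc's axis. The three blanks are alike.
- punch1: A steel doming punch standing upright and loose on the plate's middle line: a turned post 20 mm in diameter (waist 12 mm) and 52 mm tall. Origin: centre of its foot. To be left alone.
- punch2: A steel doming punch standing upright and loose on the plate's middle line: a turned post 20 mm in diameter (waist 12 mm) and 52 mm tall. Origin: centre of its foot. To be left alone.
- square_block: A square brass block standing loose on the plate's middle line, 20 x 20 mm and 25 mm tall. Origin: centre of its underside. To be left alone.
There are look-alikes about, which are no part of the job. What is shaped like the blank2 but black or turquoise is not meant.

How it is judged:
By the outcome, as a careful person would: the job done as asked, in the order asked, and still so for the second after the job is handed in, with the robot touching nothing.
It also fails if it takes over 58 s, if anything falls off the work surface, if the arm or the gripper's body presses on something with over 40 N, if the wrist force passes 120 N, or if a joint passes its speed limit or range.

## Working session

There is one attempt and no reset: what is moved stays moved. The work goes in short steps, Python scripts to look and compute and a tool call to move; the robot and the scene stay as the last step left them, time stands still between calls to the robot, and variables do not carry over. Pictures are saved under pics/ and viewed, at most 10 in all, crops included, and the job is handed in when it is done.

Besides the shell and the picture viewer there is one more tool, called after "Emit:" as name([rows], argument=value, ...), one row to a line, values as JSON. servo_tool: Moves the arm, as the interface text tells. Shift numbers are shares of 15 cm and turn numbers shares of pi/2 rad, none past 1 either way. Its arguments: {"type":"object","properties":{"plan":{"type":"array"}},"required":["plan"]}

```bash
mkdir -p pics; python3 - <<'E'
from workcell import env, eyes
import cv2,numpy as np
s=env.state();print(s['time_s'],s['tool_pos'],s['ee_rot'],s['finger_gap'])
for n in ['top','side']:
    p,d=eyes.get_image(n);cv2.imwrite(f'pics/{n}0.png',p[...,::-1]);np.savez(f'{n}0.npz',p=p,d=d)
    c=eyes.get_calibration(n);print(n,c)
E
```

```text
0.0 [ 194.29003637 -540.88918706  230.81083504] [-3.14044744e+00  7.79133747e-06  3.44822483e-01] 1.000932423997657
top {'camera_matrix': array([[503.60723099,   0.        , 315.52029139],
       [  0.        , 503.60723099, 202.25856922],
       [  0.        ,   0.        ,   1.        ]]), 'rvec': array([ 2.14637169, -2.18555427,  0.083669  ]), 'tvec': array([ 48.64684833, 481.86739578, 939.91635984])}
side {'camera_matrix': array([[452.77856767,   0.        , 311.94190935],
       [  0.        , 452.77856767, 200.59151386],
       [  0.        ,   0.        ,   1.        ]]), 'rvec': array([ 0.86452175, -2.5827213 ,  1.04037785]), 'tvec': array([424.50424669, 239.91646431, 649.24878958])}
```

View pics/top0.png

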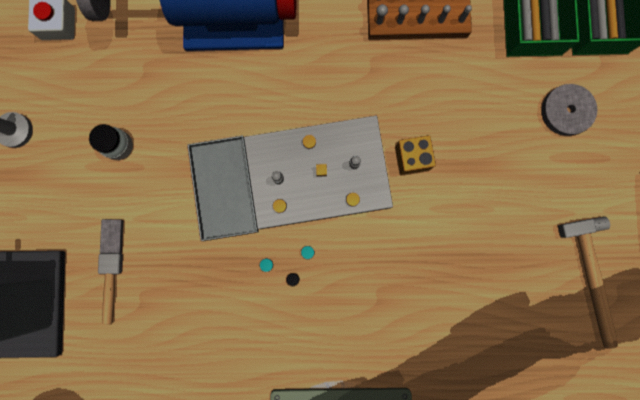

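View pics/side0.png

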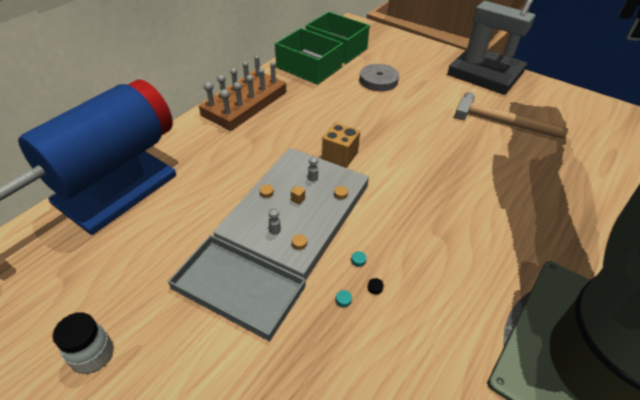

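The top view shows the tray at the left end of the plate, at (223,188). The blanks are at (309,142), (280,206) and (353,199). The punches are at (278,177) and (355,161), the square block at (321,170) and the doming block at (416,154). The side view agrees.

```bash
cat > h.py <<'E'
import cv2,numpy as np
from workcell import env,eyes
def cast(c,uv,z):
    R=cv2.Rodrigues(c['rvec'])[0];o=-R.T@c['tvec'].ravel()
    d=R.T@np.linalg.inv(c['camera_matrix'])@np.array([uv[0],uv[1],1.])
    return o+d*(z-o[2])/d[2]
def blobs(p,lo=15,hi=2000):
    h=cv2.cvtColor(p,cv2.COLOR_RGB2HSV)
    m=cv2.inRange(h,(10,165,110),(28,255,255))
    n,l,st,ce=cv2.connectedComponentsWithStats(m)
    return [(ce[i],st[i][4]) for i in range(1,n) if lo<st[i][4]<hi]
E
python3 - <<'E'
from h import *
for n,roi in [('top',(190,110,450,245)),('side',(170,115,380,335))]:
    p=np.load(n+'0.npz')['p'];c=eyes.get_calibration(n)
    for ce,a in blobs(p,40):
        if roi[0]<ce[0]<roi[2] and roi[1]<ce[1]<roi[3]: print(n,ce.round(1),a,cast(c,ce,42 if n=='top' else 40).round(1))
c=eyes.get_calibration('top')
p=np.load('top0.npz')['p'];d=np.load('top0.npz')['d'];h=cv2.cvtColor(p,cv2.COLOR_RGB2HSV)
m=cv2.inRange(h,(0,0,60),(180,60,255));m[:105]=0;m[250:]=0;m[:,:180]=0;m[:,398:]=0
m=cv2.morphologyEx(m,cv2.MORPH_OPEN,np.ones((5,5)))
k=max(cv2.findContours(m,0,2)[0],key=cv2.contourArea)
r=cv2.minAreaRect(k);print(r,cv2.contourArea(k))
q=cv2.boxPoints(r);print(q);W=np.array([cast(c,x,27)[:2] for x in q]);print(W.round(1))
for i in range(4):
    e=W[(i+1)%4]-W[i];print(np.linalg.norm(e),np.degrees(np.arctan2(e[1],e[0])))
for uv in [(244,137),(377,116),(392,207),(257,230)]: print(uv,cast(c,uv,30).round(1))
for uv in [(278,177),(355,161)]: print('punch top',cast(c,uv,80).round(1))
w=eyes.get_calibration('wrist');print(w)
E
```

```text
top [308.8 141.3] 115 [597.1  50.4  42. ]
top [415.9 153.2] 600 [ 570.2 -151.    42. ]
top [321.  169.5] 90 [542.7  28.2  42. ]
top [352.3 198.9] 111 [485.9 -29.3  42. ]
top [279.4 205.5] 115 [476.1 107.5  42. ]
((290.056884765625, 177.0770721435547), (95.77971649169922, 191.3881072998047), 80.13418579101562) 17462.5
[[187.57248 146.29178]
 [376.13028 113.49908]
 [392.5413  207.86237]
 [203.98349 240.65506]]
[[ 595.5  285.1]
 [ 652.2  -80.2]
 [ 468.8 -106. ]
 [ 413.1  252.7]]
369.678680972227 -81.17814173439544
185.1722175475491 -171.9734969961448
363.03441409125446 98.82898323885837
185.24432302249207 10.082001943642355
(244, 137) [610.8 175.3  30. ]
(377, 116) [646.4 -81.4  30. ]
(392, 207) [ 470.3 -104.6   30. ]
(257, 230) [431.4 151.4  30. ]
punch top [524.5 106.1  80. ]
punch top [550.9 -33.7  80. ]
{'camera_matrix': array([[312.20754055,   0.        , 319.71875021],
       [  0.        , 312.20754055, 198.29377779],
       [  0.        ,   0.        ,   1.        ]]), 'mount': array([[-2.71384890e-04, -9.55033530e-01, -2.96497696e-01,
         7.68686618e+01],
       [ 9.99999753e-01, -6.70224614e-05, -6.99419009e-04,
         5.17252633e-01],
       [ 6.48096600e-04, -2.96497813e-01,  9.55033312e-01,
        -1.41226671e+02],
       [ 0.00000000e+00,  0.00000000e+00,  0.00000000e+00,
         1.00000000e+00]])}
```

Emit:
servo_tool([
  {"x": 1,"y": -1,"rz": -0.872,"jaw": 0.83},
  {"x": 1,"y": -1,"rz": -0.872,"jaw": 0.83},
  {"x": 1,"y": -1,"rz": -0.872,"jaw": 0.83},
  {"x": 1,"y": -1,"rz": -0.872,"jaw": 0.83},
  {"x": 1,"y": -1,"rz": -0.872,"jaw": 0.83},
  {"x": 1,"y": -1,"rz": -0.872,"jaw": 0.83},
  {"x": 1,"y": -1,"rz": -0.872,"jaw": 0.83},
  {"x": 1,"y": -1,"rz": -0.872,"jaw": 0.83},
  {"x": 1,"y": -1,"rz": -0.872,"jaw": 0.83},
  {"x": 1,"y": -1,"rz": -0.872,"jaw": 0.83},
])

```text
invalid input at $.plan[0]: expected keys jaw, x, y, z, rx, ry, rz
```

```bash
cat >> h.py <<'E'
C=np.array([539.7,35.2]);A=np.radians(98.3);U=np.array([np.cos(A),np.sin(A)]);V=np.array([np.sin(A),-np.cos(A)])
def pl(p): d=np.array(p[:2])-C; return d@V,d@U
def st():
    s=env.state();print(s['time_s'],s['tool_pos'].round(1),np.round(s['ee_rot'],3),'gap',round(s['finger_gap'],3),'F',np.round(s['contact_force'],1),'v,u',np.round(pl(s['tool_pos']),1),'u-axis deg',98.3)
E
python3 -c "
from h import *
st();print(env.state()['joints'])"
```

```text
0.1 [ 194.3 -541.   230.9] [-3.141  0.     0.345] gap 0.997 F [ 0.3  0.2 -0.9] v,u [-425.  -520.3] u-axis deg 98.3
[ 1.18426316  0.70701326 -0.02760851  1.48491487  0.02203434  0.95088212
 -0.07553309]
```

Emit:
servo_tool([
  {"x": 1,"y": -1,"z": 0,"rx": 0,"ry": 0,"rz": -0.872,"jaw": 0.83},
  {"x": 1,"y": -1,"z": 0,"rx": 0,"ry": 0,"rz": -0.872,"jaw": 0.83},
  {"x": 1,"y": -1,"z": 0,"rx": 0,"ry": 0,"rz": -0.872,"jaw": 0.83},
  {"x": 1,"y": -1,"z": 0,"rx": 0,"ry": 0,"rz": -0.872,"jaw": 0.83},
  {"x": 1,"y": -1,"z": 0,"rx": 0,"ry": 0,"rz": -0.872,"jaw": 0.83},
  {"x": 1,"y": -1,"z": 0,"rx": 0,"ry": 0,"rz": -0.872,"jaw": 0.83},
  {"x": 1,"y": -1,"z": 0,"rx": 0,"ry": 0,"rz": -0.872,"jaw": 0.83},
  {"x": 1,"y": -1,"z": 0,"rx": 0,"ry": 0,"rz": -0.872,"jaw": 0.83},
  {"x": 1,"y": -1,"z": 0,"rx": 0,"ry": 0,"rz": -0.872,"jaw": 0.83},
  {"x": 1,"y": -1,"z": 0,"rx": 0,"ry": 0,"rz": -0.872,"jaw": 0.83},
])

```text
time_s: 1.1
tool_pos: [284.6, -349.3, 231.1]
ee_rot: [-3.142, -0.001, 1.718]
contact_force: [0.5, 0.3, -0.4]
finger_gap: 0.172
gripper_force: 0.0
```

```bash
python3 -c "
from h import *
st();print(env.state()['joints'])"
```

```text
1.1 [ 284.6 -349.3  231.1] [-3.142e+00 -1.000e-03  1.718e+00] gap 0.172 F [ 0.5  0.3 -0.4] v,u [-307.9 -343.7] u-axis deg 98.3
[ 1.0727746   0.55109208 -0.4258448   1.90630121  0.32179609  0.75171111
  0.6118616 ]
```

Emit:
servo_tool([
  {"x": 1,"y": 0.85,"z": 0,"rx": 0,"ry": 0,"rz": 0,"jaw": 0.83},
  {"x": 1,"y": 0.85,"z": 0,"rx": 0,"ry": 0,"rz": 0,"jaw": 0.83},
  {"x": 1,"y": 0.85,"z": 0,"rx": 0,"ry": 0,"rz": 0,"jaw": 0.83},
  {"x": 1,"y": 0.85,"z": 0,"rx": 0,"ry": 0,"rz": 0,"jaw": 0.83},
  {"x": 1,"y": 0.85,"z": 0,"rx": 0,"ry": 0,"rz": 0,"jaw": 0.83},
  {"x": 1,"y": 0.85,"z": 0,"rx": 0,"ry": 0,"rz": 0,"jaw": 0.83},
  {"x": 1,"y": 0.85,"z": 0,"rx": 0,"ry": 0,"rz": 0,"jaw": 0.83},
])

```text
time_s: 1.8
tool_pos: [389.0, -183.4, 231.2]
ee_rot: [-3.141, 0.0, 1.711]
contact_force: [-1.7, 0.1, -0.4]
finger_gap: 0.174
gripper_force: 0.0
```

Emit:
servo_tool([
  {"x": 1,"y": 0.84,"z": 0,"rx": 0,"ry": 0,"rz": 0,"jaw": 0.83},
  {"x": 1,"y": 0.84,"z": 0,"rx": 0,"ry": 0,"rz": 0,"jaw": 0.83},
  {"x": 1,"y": 0.84,"z": 0,"rx": 0,"ry": 0,"rz": 0,"jaw": 0.83},
  {"x": 1,"y": 0.84,"z": 0,"rx": 0,"ry": 0,"rz": 0,"jaw": 0.83},
  {"x": 1,"y": 0.84,"z": 0,"rx": 0,"ry": 0,"rz": 0,"jaw": 0.83},
  {"x": 1,"y": 0.84,"z": 0,"rx": 0,"ry": 0,"rz": 0,"jaw": 0.83},
  {"x": 1,"y": 0.84,"z": 0,"rx": 0,"ry": 0,"rz": 0,"jaw": 0.83},
])

```text
time_s: 2.5
tool_pos: [492.3, -17.9, 231.2]
ee_rot: [-3.141, 0.001, 1.711]
contact_force: [0.2, 0.0, 0.3]
finger_gap: 0.171
gripper_force: 0.0
```

```bash
python3 -c "
from h import *
st();s=env.state();p,d=eyes.get_image('wrist');cv2.imwrite('pics/w0.png',p[...,::-1])
from scipy.spatial.transform import Rotation as R
w=eyes.get_calibration('wrist');T=np.eye(4);T[:3,:3]=R.from_euler('xyz',s['ee_rot']).as_matrix();T[:3,3]=s['tool_pos']
M=np.linalg.inv(T@w['mount']);c=dict(camera_matrix=w['camera_matrix'],rvec=cv2.Rodrigues(M[:3,:3])[0],tvec=M[:3,3])
for ce,a in blobs(p,60,20000): q=cast(c,ce,42);print(ce.round(0),a,q.round(1),np.round(pl(q),1))
"
```

```text
2.5 [492.3 -17.9 231.2] [-3.141e+00  1.000e-03  1.711e+00] gap 0.171 F [0.2 0.  0.3] v,u [-54.6 -45.7] u-axis deg 98.3
[322.  46.] 524 [477.6 108.1  42. ] [-50.9  81.1]
[429. 124.] 428 [597.9  51.1  42. ] [59.9  7.3]
[374. 138.] 336 [544.6  28.3  42. ] [ 3.8 -7.5]
[313. 183.] 351 [487.5 -28.4  42. ] [-60.9 -55.4]
[577. 310.] 5431 [ 835.6 -143.8   42. ] [ 266.9 -219.9]
[385. 280.] 251 [ 589.5 -135.3   42. ] [  24.6 -175.9]
```

View pics/w0.png

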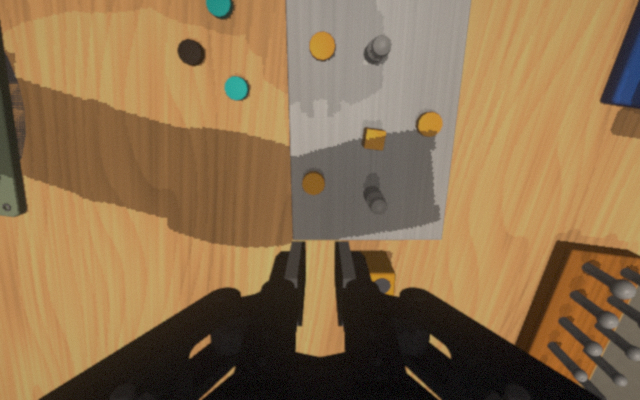

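The wrist view shows the three blanks at (322,46), (429,124) and (313,183). Their positions agree with the top view to about 2 mm.

Emit:
servo_tool([
  {"x": 0.33,"y": 0.017,"z": 0,"rx": 0,"ry": 0,"rz": 0,"jaw": 0.83},
  {"x": 0.61,"y": 0.017,"z": 0.1,"rx": 0,"ry": 0,"rz": 0,"jaw": 0.83},
  {"x": 0.61,"y": 0.017,"z": 0.4,"rx": 0,"ry": 0,"rz": 0,"jaw": 0.83},
  {"x": 0.61,"y": 0.017,"z": 0.7,"rx": 0,"ry": 0,"rz": 0,"jaw": 0.83},
  {"x": 0.61,"y": 0.017,"z": 1,"rx": 0,"ry": 0,"rz": 0,"jaw": 0.83},
  {"x": 0.61,"y": 0.017,"z": 1,"rx": 0,"ry": 0,"rz": 0,"jaw": 0.83},
])

```text
time_s: 3.15
tool_pos: [480.0, 73.5, 77.7]
ee_rot: [-3.135, 0.001, 1.713]
contact_force: [-0.6, -0.6, 1.0]
finger_gap: 0.168
gripper_force: 0.0
```

Emit:
servo_tool([
  {"x": 0,"y": 0,"z": 0.15,"rx": 0,"ry": 0,"rz": 0,"jaw": 0.83},
  {"x": 0,"y": 0,"z": 0.25,"rx": 0,"ry": 0,"rz": 0,"jaw": 0.83},
  {"x": 0,"y": 0,"z": 0.31,"rx": 0,"ry": 0,"rz": 0,"jaw": 0.83},
  {"x": 0,"y": 0,"z": 0.31,"rx": 0,"ry": 0,"rz": 0,"jaw": 0.83},
])

```text
time_s: 3.55
tool_pos: [482.5, 74.4, 35.6]
ee_rot: [3.141, 0.0, 1.713]
contact_force: [-0.6, 0.2, 0.4]
finger_gap: 0.171
gripper_force: 0.0
```

```bash
python3 -c "
from h import *
st()"
```

```text
3.55 [482.5  74.4  35.6] [3.141 0.    1.713] gap 0.171 F [-0.6  0.2  0.4] v,u [-51.  47.] u-axis deg 98.3
```

Emit:
servo_tool([
  {"x": 0.03,"y": 0,"z": 0.008,"rx": 0,"ry": 0,"rz": 0,"jaw": 0.83},
  {"x": 0.06,"y": 0,"z": 0.012,"rx": 0,"ry": 0,"rz": 0,"jaw": 0.83},
  {"x": 0.09,"y": 0,"z": 0.012,"rx": 0,"ry": 0,"rz": 0,"jaw": 0.83},
  {"x": 0.12,"y": 0,"z": 0.012,"rx": 0,"ry": 0,"rz": 0,"jaw": 0.83},
  {"x": 0.15,"y": 0.004,"z": 0.012,"rx": 0,"ry": 0,"rz": 0,"jaw": 0.83},
  {"x": 0.18,"y": 0.008,"z": 0.012,"rx": 0,"ry": 0,"rz": 0,"jaw": 0.83},
  {"x": 0.21,"y": 0.012,"z": 0.012,"rx": 0,"ry": 0,"rz": 0,"jaw": 0.83},
  {"x": 0.24,"y": 0.016,"z": 0.012,"rx": 0,"ry": 0,"rz": 0,"jaw": 0.83},
  {"x": 0.27,"y": 0.02,"z": 0.012,"rx": 0,"ry": 0,"rz": 0,"jaw": 0.83},
  {"x": 0.3,"y": 0.024,"z": 0.012,"rx": 0,"ry": 0,"rz": 0,"jaw": 0.83},
])

```text
time_s: 4.55
tool_pos: [479.3, 120.3, 33.0]
ee_rot: [-3.142, -0.0, 1.714]
contact_force: [1.1, -1.0, 0.7]
finger_gap: 0.17
gripper_force: 0.7
```

```bash
cat >> h.py <<'E'
def look():
    for n,z in [('top',42)]:
        p,d=eyes.get_image(n);c=eyes.get_calibration(n)
        for ce,a in blobs(p,15):
            if 180<ce[0]<400 and 105<ce[1]<250: print(n,ce.round(1),a,np.round(pl(cast(c,ce,z)),1))
    return p
E
python3 -c "
from h import *
st();p=look();cv2.imwrite('pics/t1.png',cv2.resize(p[90:260,170:430,::-1],None,fx=2.5,fy=2.5))"
```

```text
4.55 [479.3 120.3  33. ] [-3.142 -0.     1.714] gap 0.17 F [ 1.1 -1.   0.7] v,u [-47.5  93. ] u-axis deg 98.3
top [309.  141.2] 106 [59.1  6.3]
top [321.2 169.1] 82 [ 2.6 -7.7]
top [352.4 198.9] 109 [-62.6 -56.2]
```

View pics/t1.png

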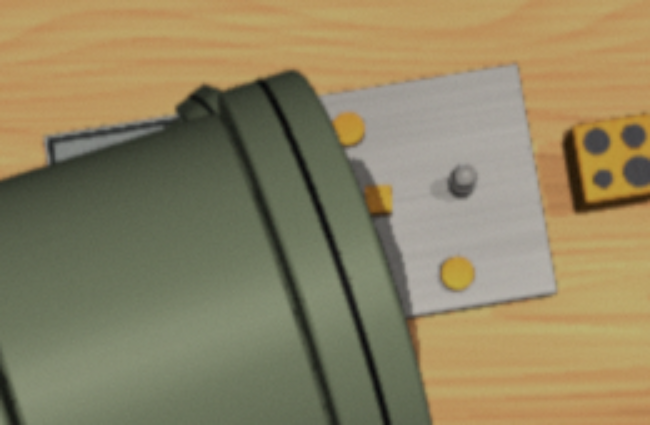

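Emit:
servo_tool([
  {"x": 0.03,"y": 0.003,"z": 0,"rx": 0,"ry": 0,"rz": 0,"jaw": 0.83},
  {"x": 0.06,"y": 0.006,"z": 0,"rx": 0,"ry": 0,"rz": 0,"jaw": 0.83},
  {"x": 0.09,"y": 0.009,"z": 0,"rx": 0,"ry": 0,"rz": 0,"jaw": 0.83},
  {"x": 0.12,"y": 0.012,"z": 0,"rx": 0,"ry": 0,"rz": 0,"jaw": 0.83},
  {"x": 0.15,"y": 0.015,"z": 0,"rx": 0,"ry": 0,"rz": 0,"jaw": 0.83},
  {"x": 0.18,"y": 0.018,"z": 0,"rx": 0,"ry": 0,"rz": 0,"jaw": 0.83},
  {"x": 0.21,"y": 0.021,"z": 0,"rx": 0,"ry": 0,"rz": 0,"jaw": 0.83},
  {"x": 0.24,"y": 0.024,"z": 0,"rx": 0,"ry": 0,"rz": 0,"jaw": 0.83},
  {"x": 0.27,"y": 0.027,"z": 0,"rx": 0,"ry": 0,"rz": 0,"jaw": 0.83},
  {"x": 0.3,"y": 0.03,"z": 0,"rx": 0,"ry": 0,"rz": 0,"jaw": 0.83},
])

```text
time_s: 5.6
tool_pos: [477.3, 165.5, 33.0]
ee_rot: [-3.142, -0.0, 1.715]
contact_force: [0.3, 0.3, -1.1]
finger_gap: 0.172
gripper_force: 0.0
```

```bash
python3 -c "
from h import *
st();p,d=eyes.get_image('side');cv2.imwrite('pics/s1.png',cv2.resize(p[110:350,150:400,::-1],None,fx=2.4,fy=2.4))"
```

```text
5.6 [477.3 165.5  33. ] [-3.142 -0.     1.715] gap 0.172 F [ 0.3  0.3 -1.1] v,u [-43. 138.] u-axis deg 98.3
```

View pics/s1.png

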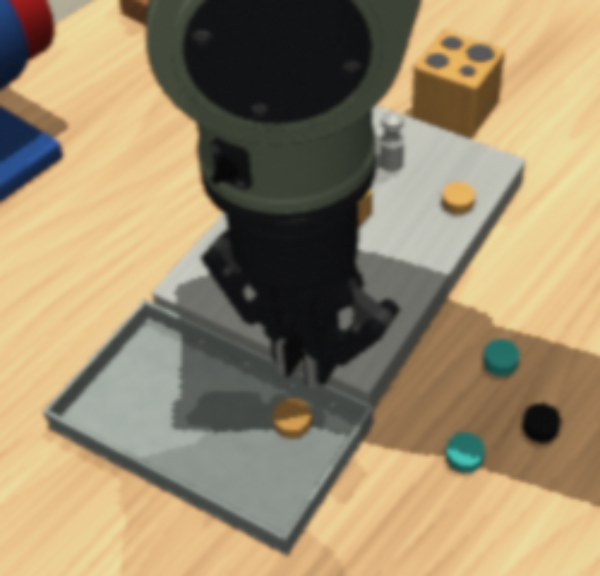

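The side view shows the first blank in the tray, at about (292,417) in the crop, with the fingers clear of it. Next is blank2.

Emit:
servo_tool([
  {"x": 0,"y": 0,"z": -0.3,"rx": 0,"ry": 0,"rz": 0,"jaw": 0.83},
  {"x": 0,"y": 0,"z": -0.6,"rx": 0,"ry": 0,"rz": 0,"jaw": 0.83},
  {"x": -0.3,"y": -0.1,"z": -0.6,"rx": 0,"ry": 0,"rz": 0,"jaw": 0.83},
  {"x": -0.6,"y": -0.12,"z": -0.6,"rx": 0,"ry": 0,"rz": 0,"jaw": 0.83},
  {"x": -0.9,"y": -0.12,"z": -0.6,"rx": 0,"ry": 0,"rz": 0,"jaw": 0.83},
  {"x": -1,"y": -0.12,"z": -0.6,"rx": 0,"ry": 0,"rz": 0,"jaw": 0.83},
])

```text
time_s: 6.25
tool_pos: [481.0, 9.5, 123.1]
ee_rot: [-3.141, 0.002, 1.71]
contact_force: [-0.3, 0.8, 0.4]
finger_gap: 0.171
gripper_force: 0.0
```

Emit:
servo_tool([
  {"x": -0.25,"y": 0,"z": 0,"rx": 0,"ry": 0,"rz": 0,"jaw": 0.83},
  {"x": -0.51,"y": 0,"z": 0,"rx": 0,"ry": 0,"rz": 0,"jaw": 0.83},
  {"x": -0.51,"y": 0,"z": 0,"rx": 0,"ry": 0,"rz": 0,"jaw": 0.83},
  {"x": -0.51,"y": 0,"z": 0.25,"rx": 0,"ry": 0,"rz": 0,"jaw": 0.83},
  {"x": -0.51,"y": 0,"z": 0.45,"rx": 0,"ry": 0,"rz": 0,"jaw": 0.83},
  {"x": -0.51,"y": 0,"z": 0.55,"rx": 0,"ry": 0,"rz": 0,"jaw": 0.83},
  {"x": -0.51,"y": 0,"z": 0.597,"rx": 0,"ry": 0,"rz": 0,"jaw": 0.83},
  {"x": -0.51,"y": 0,"z": 0.597,"rx": 0,"ry": 0,"rz": 0,"jaw": 0.83},
])

```text
time_s: 7.05
tool_pos: [491.7, -61.3, 33.1]
ee_rot: [-3.141, -0.0, 1.715]
contact_force: [1.1, -0.8, -0.5]
finger_gap: 0.17
gripper_force: 0.0
```

```bash
python3 -c "
from h import *
st()"
```

```text
7.05 [491.7 -61.3  33.1] [-3.141 -0.     1.715] gap 0.17 F [ 1.1 -0.8 -0.5] v,u [-61.4 -88.6] u-axis deg 98.3
```

Emit:
servo_tool([
  {"x": 0.03,"y": 0,"z": 0,"rx": 0,"ry": 0,"rz": 0,"jaw": 0.83},
  {"x": 0.06,"y": 0,"z": 0,"rx": 0,"ry": 0,"rz": 0,"jaw": 0.83},
  {"x": 0.1,"y": 0,"z": 0,"rx": 0,"ry": 0,"rz": 0,"jaw": 0.83},
  {"x": 0.15,"y": -0.003,"z": 0,"rx": 0,"ry": 0,"rz": 0,"jaw": 0.83},
  {"x": 0.2,"y": -0.006,"z": 0,"rx": 0,"ry": 0,"rz": 0,"jaw": 0.83},
  {"x": 0.25,"y": -0.009,"z": 0,"rx": 0,"ry": 0,"rz": 0,"jaw": 0.83},
  {"x": 0.3,"y": -0.012,"z": 0,"rx": 0,"ry": 0,"rz": 0,"jaw": 0.83},
  {"x": 0.35,"y": -0.015,"z": 0,"rx": 0,"ry": 0,"rz": 0,"jaw": 0.83},
  {"x": 0.4,"y": -0.018,"z": 0,"rx": 0,"ry": 0,"rz": 0,"jaw": 0.83},
  {"x": 0.45,"y": -0.02,"z": 0,"rx": 0,"ry": 0,"rz": 0,"jaw": 0.83},
])

```text
time_s: 8.05
tool_pos: [479.1, 5.4, 33.4]
ee_rot: [-3.141, -0.0, 1.715]
contact_force: [-0.3, -0.9, 1.7]
finger_gap: 0.167
gripper_force: 0.8
```

Emit:
servo_tool([
  {"x": 0.05,"y": -0.003,"z": 0,"rx": 0,"ry": 0,"rz": 0,"jaw": 0.83},
  {"x": 0.1,"y": -0.006,"z": 0,"rx": 0,"ry": 0,"rz": 0,"jaw": 0.83},
  {"x": 0.15,"y": -0.009,"z": 0,"rx": 0,"ry": 0,"rz": 0,"jaw": 0.83},
  {"x": 0.2,"y": -0.012,"z": 0,"rx": 0,"ry": 0,"rz": 0,"jaw": 0.83},
  {"x": 0.25,"y": -0.015,"z": 0,"rx": 0,"ry": 0,"rz": 0,"jaw": 0.83},
  {"x": 0.3,"y": -0.018,"z": 0,"rx": 0,"ry": 0,"rz": 0,"jaw": 0.83},
  {"x": 0.35,"y": -0.021,"z": 0,"rx": 0,"ry": 0,"rz": 0,"jaw": 0.83},
  {"x": 0.4,"y": -0.024,"z": 0,"rx": 0,"ry": 0,"rz": 0,"jaw": 0.83},
  {"x": 0.45,"y": -0.027,"z": 0,"rx": 0,"ry": 0,"rz": 0,"jaw": 0.83},
  {"x": 0.5,"y": -0.03,"z": 0,"rx": 0,"ry": 0,"rz": 0,"jaw": 0.83},
])

```text
time_s: 9.05
tool_pos: [463.9, 79.0, 33.5]
ee_rot: [-3.142, -0.0, 1.715]
contact_force: [-0.3, -0.2, 1.8]
finger_gap: 0.17
gripper_force: 0.8
```

```bash
python3 -c "
from h import *
st();p,d=eyes.get_image('side');cv2.imwrite('pics/s2.png',cv2.resize(p[110:350,150:400,::-1],None,fx=2.4,fy=2.4))"
```

```text
9.05 [463.9  79.   33.5] [-3.142 -0.     1.715] gap 0.17 F [-0.3 -0.2  1.8] v,u [-68.7  54.2] u-axis deg 98.3
```

View pics/s2.png

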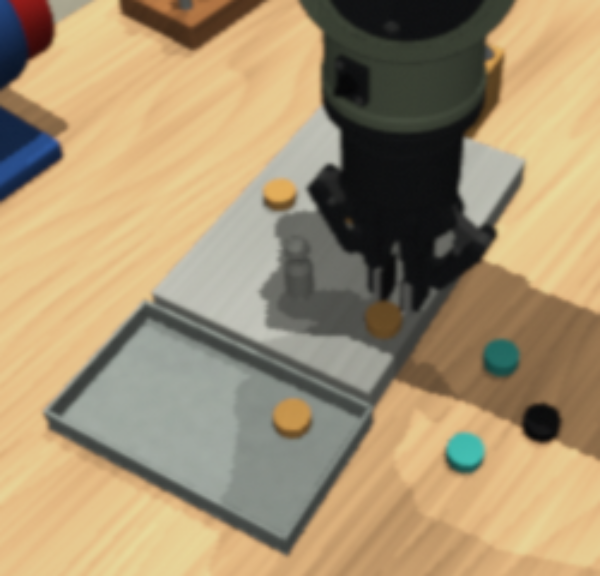

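The side crop shows blank2 nested in front of the fingertips at (384,320), and blank3 flat in the tray at (292,416). I'll keep pushing.

Emit:
servo_tool([
  {"x": 0.03,"y": 0,"z": 0,"rx": 0,"ry": 0,"rz": 0,"jaw": 0.83},
  {"x": 0.06,"y": 0,"z": 0,"rx": 0,"ry": 0,"rz": 0,"jaw": 0.83},
  {"x": 0.09,"y": 0,"z": 0,"rx": 0,"ry": 0,"rz": 0,"jaw": 0.83},
  {"x": 0.12,"y": 0,"z": 0,"rx": 0,"ry": 0,"rz": 0,"jaw": 0.83},
  {"x": 0.15,"y": 0,"z": 0,"rx": 0,"ry": 0,"rz": 0,"jaw": 0.83},
  {"x": 0.18,"y": 0,"z": 0,"rx": 0,"ry": 0,"rz": 0,"jaw": 0.83},
  {"x": 0.21,"y": 0,"z": 0,"rx": 0,"ry": 0,"rz": 0,"jaw": 0.83},
  {"x": 0.24,"y": 0,"z": 0,"rx": 0,"ry": 0,"rz": 0,"jaw": 0.83},
  {"x": 0.27,"y": 0,"z": 0,"rx": 0,"ry": 0,"rz": 0,"jaw": 0.83},
  {"x": 0.3,"y": 0,"z": 0,"rx": 0,"ry": 0,"rz": 0,"jaw": 0.83},
])

```text
time_s: 10.1
tool_pos: [457.5, 123.3, 33.5]
ee_rot: [-3.142, -0.0, 1.715]
contact_force: [-0.7, -0.3, 0.9]
finger_gap: 0.167
gripper_force: 0.2
```

Emit:
servo_tool([
  {"x": 0.03,"y": 0,"z": 0,"rx": 0,"ry": 0,"rz": 0,"jaw": 0.83},
  {"x": 0.06,"y": 0,"z": 0,"rx": 0,"ry": 0,"rz": 0,"jaw": 0.83},
  {"x": 0.09,"y": 0,"z": 0,"rx": 0,"ry": 0,"rz": 0,"jaw": 0.83},
  {"x": 0.12,"y": 0,"z": 0,"rx": 0,"ry": 0,"rz": 0,"jaw": 0.83},
  {"x": 0.15,"y": 0,"z": 0,"rx": 0,"ry": 0,"rz": 0,"jaw": 0.83},
  {"x": 0.18,"y": 0,"z": 0,"rx": 0,"ry": 0,"rz": 0,"jaw": 0.83},
  {"x": 0.21,"y": 0,"z": 0,"rx": 0,"ry": 0,"rz": 0,"jaw": 0.83},
  {"x": 0.24,"y": 0,"z": 0,"rx": 0,"ry": 0,"rz": 0,"jaw": 0.83},
  {"x": 0.27,"y": 0,"z": 0,"rx": 0,"ry": 0,"rz": 0,"jaw": 0.83},
  {"x": 0.27,"y": 0,"z": 0,"rx": 0,"ry": 0,"rz": 0,"jaw": 0.83},
])

```text
time_s: 11.1
tool_pos: [451.7, 163.6, 33.5]
ee_rot: [3.142, -0.0, 1.715]
contact_force: [-0.4, -0.5, -0.2]
finger_gap: 0.171
gripper_force: 0.0
```

```bash
python3 -c "
from h import *
st();p,d=eyes.get_image('side');cv2.imwrite('pics/s3.png',cv2.resize(p[110:350,150:400,::-1],None,fx=2.4,fy=2.4))"
```

```text
11.1 [451.7 163.6  33.5] [ 3.142 -0.     1.715] gap 0.171 F [-0.4 -0.5 -0.2] v,u [-68.5 139.8] u-axis deg 98.3
```

View pics/s3.png

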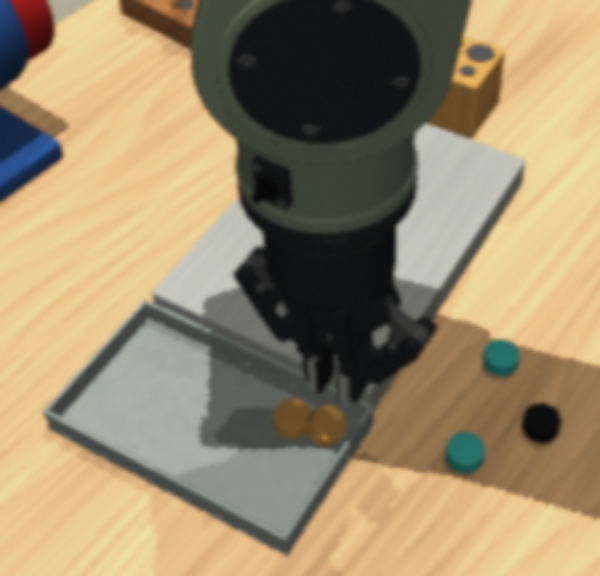

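Both blanks are in the tray, side by side at (293,418) and (327,424) in the crop. Now blank1.

Emit:
servo_tool([
  {"x": 0,"y": 0,"z": -0.33,"rx": 0,"ry": 0,"rz": 0,"jaw": 0.83},
  {"x": 0,"y": 0,"z": -0.66,"rx": 0,"ry": 0,"rz": 0,"jaw": 0.83},
  {"x": 0,"y": 0,"z": -0.93,"rx": 0,"ry": 0,"rz": 0,"jaw": 0.83},
  {"x": -0.25,"y": 0.21,"z": -0.93,"rx": 0,"ry": 0,"rz": 0,"jaw": 0.83},
  {"x": -0.5,"y": 0.43,"z": -0.93,"rx": 0,"ry": 0,"rz": 0,"jaw": 0.83},
  {"x": -0.75,"y": 0.64,"z": -0.93,"rx": 0,"ry": 0,"rz": 0,"jaw": 0.83},
  {"x": -1,"y": 0.857,"z": -0.93,"rx": 0,"ry": 0,"rz": 0,"jaw": 0.83},
  {"x": -1,"y": 0.857,"z": -0.93,"rx": 0,"ry": 0,"rz": 0,"jaw": 0.83},
])

```text
time_s: 11.95
tool_pos: [603.5, 26.9, 172.2]
ee_rot: [3.141, 0.003, 1.707]
contact_force: [-0.0, 1.9, -0.1]
finger_gap: 0.174
gripper_force: 0.0
```

Emit:
servo_tool([
  {"x": -0.12,"y": 0,"z": 0,"rx": 0,"ry": 0,"rz": 0,"jaw": 0.83},
  {"x": -0.12,"y": 0,"z": 0.3,"rx": 0,"ry": 0,"rz": 0,"jaw": 0.83},
  {"x": -0.12,"y": 0,"z": 0.6,"rx": 0,"ry": 0,"rz": 0,"jaw": 0.83},
  {"x": -0.12,"y": 0,"z": 0.8,"rx": 0,"ry": 0,"rz": 0,"jaw": 0.83},
  {"x": -0.12,"y": 0,"z": 0.9,"rx": 0,"ry": 0,"rz": 0,"jaw": 0.83},
  {"x": -0.12,"y": 0,"z": 0.93,"rx": 0,"ry": 0,"rz": 0,"jaw": 0.83},
  {"x": -0.12,"y": 0,"z": 0.93,"rx": 0,"ry": 0,"rz": 0,"jaw": 0.83},
])

```text
time_s: 12.65
tool_pos: [603.4, 15.1, 34.1]
ee_rot: [3.141, 0.0, 1.714]
contact_force: [-0.0, -0.4, 0.2]
finger_gap: 0.165
gripper_force: 0.0
```

```bash
python3 -c "
from h import *
st()"
```

```text
12.65 [603.4  15.1  34.1] [3.141 0.    1.714] gap 0.165 F [-0.  -0.4  0.2] v,u [ 60.2 -29.1] u-axis deg 98.3
```

Emit:
servo_tool([
  {"x": 0.03,"y": 0,"z": 0.003,"rx": 0,"ry": 0,"rz": 0,"jaw": 0.83},
  {"x": 0.06,"y": 0,"z": 0.003,"rx": 0,"ry": 0,"rz": 0,"jaw": 0.83},
  {"x": 0.1,"y": 0.003,"z": 0.003,"rx": 0,"ry": 0,"rz": 0,"jaw": 0.83},
  {"x": 0.15,"y": 0.007,"z": 0.003,"rx": 0,"ry": 0,"rz": 0,"jaw": 0.83},
  {"x": 0.2,"y": 0.012,"z": 0.003,"rx": 0,"ry": 0,"rz": 0,"jaw": 0.83},
  {"x": 0.25,"y": 0.017,"z": 0.003,"rx": 0,"ry": 0,"rz": 0,"jaw": 0.83},
  {"x": 0.3,"y": 0.022,"z": 0.003,"rx": 0,"ry": 0,"rz": 0,"jaw": 0.83},
  {"x": 0.35,"y": 0.027,"z": 0.003,"rx": 0,"ry": 0,"rz": 0,"jaw": 0.83},
  {"x": 0.4,"y": 0.032,"z": 0.003,"rx": 0,"ry": 0,"rz": 0,"jaw": 0.83},
  {"x": 0.45,"y": 0.037,"z": 0.003,"rx": 0,"ry": 0,"rz": 0,"jaw": 0.83},
])

```text
time_s: 13.65
tool_pos: [598.9, 83.4, 33.0]
ee_rot: [-3.142, -0.0, 1.715]
contact_force: [-0.4, -1.5, 1.4]
finger_gap: 0.171
gripper_force: 0.8
```

Emit:
servo_tool([
  {"x": 0.05,"y": 0.003,"z": 0,"rx": 0,"ry": 0,"rz": 0,"jaw": 0.83},
  {"x": 0.1,"y": 0.006,"z": 0,"rx": 0,"ry": 0,"rz": 0,"jaw": 0.83},
  {"x": 0.15,"y": 0.006,"z": 0,"rx": 0,"ry": 0,"rz": 0,"jaw": 0.83},
  {"x": 0.2,"y": 0.006,"z": 0,"rx": 0,"ry": 0,"rz": 0,"jaw": 0.83},
  {"x": 0.24,"y": 0.006,"z": 0,"rx": 0,"ry": 0,"rz": 0,"jaw": 0.83},
  {"x": 0.27,"y": 0.006,"z": 0,"rx": 0,"ry": 0,"rz": 0,"jaw": 0.83},
  {"x": 0.3,"y": 0.006,"z": 0,"rx": 0,"ry": 0,"rz": 0,"jaw": 0.83},
  {"x": 0.33,"y": 0.006,"z": 0,"rx": 0,"ry": 0,"rz": 0,"jaw": 0.83},
  {"x": 0.36,"y": 0.006,"z": 0,"rx": 0,"ry": 0,"rz": 0,"jaw": 0.83},
  {"x": 0.39,"y": 0.006,"z": 0,"rx": 0,"ry": 0,"rz": 0,"jaw": 0.83},
])

```text
time_s: 14.65
tool_pos: [591.4, 141.0, 33.0]
ee_rot: [-3.142, -0.0, 1.714]
contact_force: [0.3, -1.2, 1.1]
finger_gap: 0.171
gripper_force: 0.7
```

Emit:
servo_tool([
  {"x": 0.03,"y": 0,"z": 0,"rx": 0,"ry": 0,"rz": 0,"jaw": 0.83},
  {"x": 0.06,"y": 0,"z": 0,"rx": 0,"ry": 0,"rz": 0,"jaw": 0.83},
  {"x": 0.09,"y": 0,"z": 0,"rx": 0,"ry": 0,"rz": 0,"jaw": 0.83},
  {"x": 0.12,"y": 0,"z": 0,"rx": 0,"ry": 0,"rz": 0,"jaw": 0.83},
  {"x": 0.15,"y": 0,"z": 0,"rx": 0,"ry": 0,"rz": 0,"jaw": 0.83},
  {"x": 0.18,"y": 0,"z": 0,"rx": 0,"ry": 0,"rz": 0,"jaw": 0.83},
  {"x": 0.21,"y": 0,"z": 0,"rx": 0,"ry": 0,"rz": 0,"jaw": 0.83},
  {"x": 0.24,"y": 0,"z": 0,"rx": 0,"ry": 0,"rz": 0,"jaw": 0.83},
  {"x": 0.27,"y": 0,"z": 0,"rx": 0,"ry": 0,"rz": 0,"jaw": 0.83},
  {"x": 0.29,"y": 0,"z": 0,"rx": 0,"ry": 0,"rz": 0,"jaw": 0.83},
])

```text
time_s: 15.65
tool_pos: [585.1, 184.3, 33.0]
ee_rot: [3.142, -0.0, 1.715]
contact_force: [-0.1, -0.3, -0.0]
finger_gap: 0.168
gripper_force: 0.0
```

```bash
python3 -c "
from h import *
st();p,d=eyes.get_image('side');cv2.imwrite('pics/s4.png',cv2.resize(p[110:350,150:400,::-1],None,fx=2.4,fy=2.4))"
```

```text
15.65 [585.1 184.3  33. ] [ 3.142 -0.     1.715] gap 0.168 F [-0.1 -0.3 -0. ] v,u [ 66.5 141. ] u-axis deg 98.3
```

View pics/s4.png

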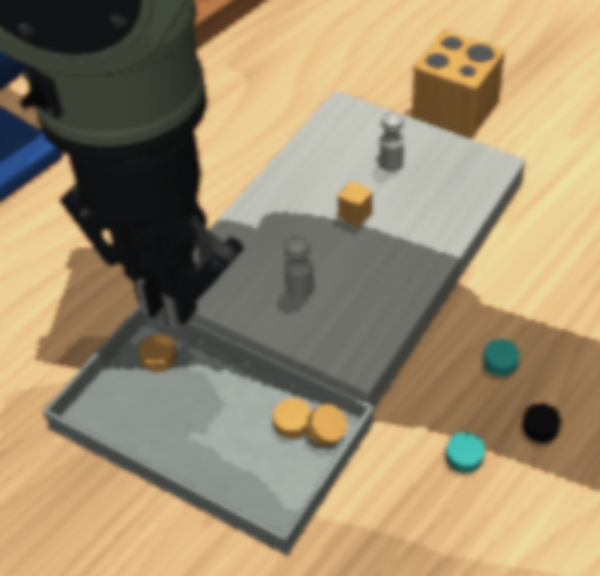

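The third blank is in the tray at (157,352), and the punches and square block are standing in place. I'll retract and check whether the two touching blanks lie flat.

Emit:
servo_tool([
  {"x": 0,"y": 0,"z": -0.3,"rx": 0,"ry": 0,"rz": 0,"jaw": 0.83},
  {"x": 0,"y": 0,"z": -0.6,"rx": 0,"ry": 0,"rz": 0,"jaw": 0.83},
  {"x": 0,"y": 0,"z": -0.9,"rx": 0,"ry": 0,"rz": 0,"jaw": 0.83},
  {"x": 0,"y": 0,"z": -1,"rx": 0,"ry": 0,"rz": 0,"jaw": 0.83},
  {"x": -0.3,"y": 0,"z": -1,"rx": 0,"ry": 0,"rz": 0,"jaw": 0.83},
  {"x": -0.6,"y": 0,"z": -1,"rx": 0,"ry": 0,"rz": 0,"jaw": 0.83},
  {"x": -0.9,"y": 0,"z": -1,"rx": 0,"ry": 0,"rz": 0,"jaw": 0.83},
  {"x": -1,"y": 0,"z": -1,"rx": 0,"ry": 0,"rz": 0,"jaw": 0.83},
  {"x": -1,"y": 0,"z": -1,"rx": 0,"ry": 0,"rz": 0,"jaw": 0.83},
])

```text
time_s: 16.6
tool_pos: [606.9, 32.6, 182.9]
ee_rot: [-3.141, 0.001, 1.711]
contact_force: [-0.6, 0.5, -1.0]
finger_gap: 0.169
gripper_force: 0.0
```

```bash
python3 -c "
from h import *
st();p,d=eyes.get_image('top');q,e=eyes.get_image('side')
a=cv2.resize(p[125:250,180:270,::-1],None,fx=4,fy=4);b=cv2.resize(q[220:345,165:275,::-1],None,fx=4,fy=4);cv2.imwrite('pics/f.png',np.hstack([a,b]))
c=eyes.get_calibration('top')
for ce,n in blobs(p,15):
    if 180<ce[0]<400 and 105<ce[1]<250:
        x,y=ce.astype(int);print(ce.round(1),n,np.round(pl(cast(c,ce,15)),1))
        R=cv2.Rodrigues(c['rvec'])[0];o=-R.T@c['tvec']
        for dx,dy in [(0,0),(-3,0),(3,0),(0,-3),(0,3)]:
            z=d[y+dy,x+dx];P=R.T@(np.linalg.inv(c['camera_matrix'])@[x+dx,y+dy,1]*z-c['tvec']);print('  z',P[2].round(1),end='')
        print()
"
```

```text
16.6 [606.9  32.6 182.9] [-3.141e+00  1.000e-03  1.711e+00] gap 0.169 F [-0.6  0.5 -1. ] v,u [ 66.2 -12.3] u-axis deg 98.3
[231.9 153.6] 116 [ 65.7 158.5]
  z 14.2  z 14.4  z 14.9  z 14.9  z 16.1
[241.6 215.8] 238 [-57.7 157.8]
  z 16.0  z 16.1  z 8.7  z 14.5  z 24.5
```

View pics/f.png

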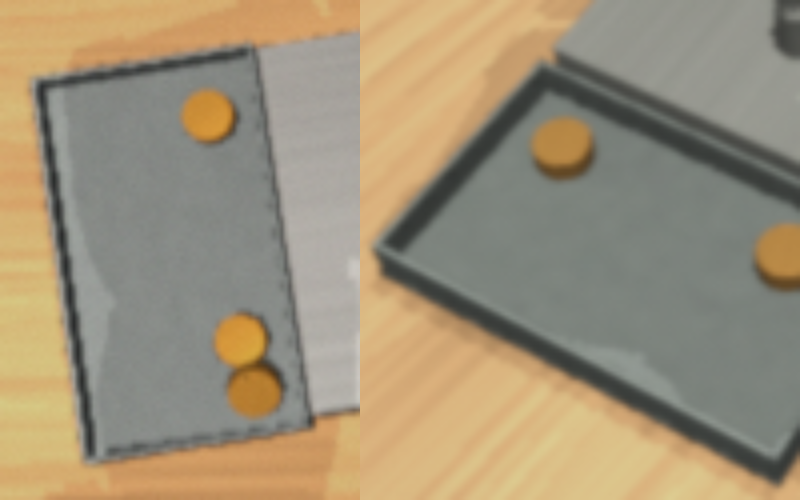

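The two near blanks touch, and blank2 is tilted against blank3's edge. All three are inside the tray. There is plenty of time, so I'll wedge those two gently apart with the shut fingertips, inside the tray.

Emit:
servo_tool([
  {"x": 0.25,"y": -0.21,"z": 0,"rx": 0,"ry": 0,"rz": 0,"jaw": 1},
  {"x": 0.5,"y": -0.42,"z": 0,"rx": 0,"ry": 0,"rz": 0,"jaw": 1},
  {"x": 0.75,"y": -0.63,"z": 0,"rx": 0,"ry": 0,"rz": 0,"jaw": 1},
  {"x": 1,"y": -0.835,"z": 0,"rx": 0,"ry": 0,"rz": 0,"jaw": 1},
  {"x": 1,"y": -0.835,"z": 0,"rx": 0,"ry": 0,"rz": 0,"jaw": 1},
  {"x": 1,"y": -0.835,"z": 0,"rx": 0,"ry": 0,"rz": 0,"jaw": 1},
])

```text
time_s: 17.3
tool_pos: [460.6, 167.7, 183.3]
ee_rot: [3.141, -0.0, 1.718]
contact_force: [0.1, -0.8, 0.5]
finger_gap: -0.0
gripper_force: 0.0
```

Emit:
servo_tool([
  {"x": 0.2,"y": 0,"z": 0,"rx": 0,"ry": 0,"rz": 0.5,"jaw": 1},
  {"x": 0.415,"y": 0,"z": 0.1,"rx": 0,"ry": 0,"rz": 0.5,"jaw": 1},
  {"x": 0.415,"y": 0,"z": 0.3,"rx": 0,"ry": 0,"rz": 0.5,"jaw": 1},
  {"x": 0.415,"y": 0,"z": 0.5,"rx": 0,"ry": 0,"rz": 0.5,"jaw": 1},
  {"x": 0.415,"y": 0,"z": 0.65,"rx": 0,"ry": 0,"rz": 0.5,"jaw": 1},
  {"x": 0.415,"y": 0,"z": 0.8,"rx": 0,"ry": 0,"rz": 0.5,"jaw": 1},
  {"x": 0.415,"y": 0,"z": 0.8,"rx": 0,"ry": 0,"rz": 0.5,"jaw": 1},
])

```text
time_s: 18.0
tool_pos: [451.8, 227.0, 60.9]
ee_rot: [-3.14, 0.003, 0.929]
contact_force: [-0.2, 1.0, 0.2]
finger_gap: 0.002
gripper_force: 0.0
```

```bash
python3 -c "
from h import *
st();print(env.state()['joints'].round(2))
p,d=eyes.get_image('side');c=eyes.get_calibration('side')
h=cv2.cvtColor(p,cv2.COLOR_RGB2HSV);cv2.imwrite('pics/s5.png',cv2.resize(p[200:340,160:320,::-1],None,fx=4,fy=4))"
```

```text
18.0 [451.8 227.   60.9] [-3.14e+00  3.00e-03  9.29e-01] gap 0.002 F [-0.2  1.   0.2] v,u [-59.3 202.5] u-axis deg 98.3
[-0.54  0.89  0.02  1.9  -0.04  0.36 -1.13]
```

View pics/s5.png

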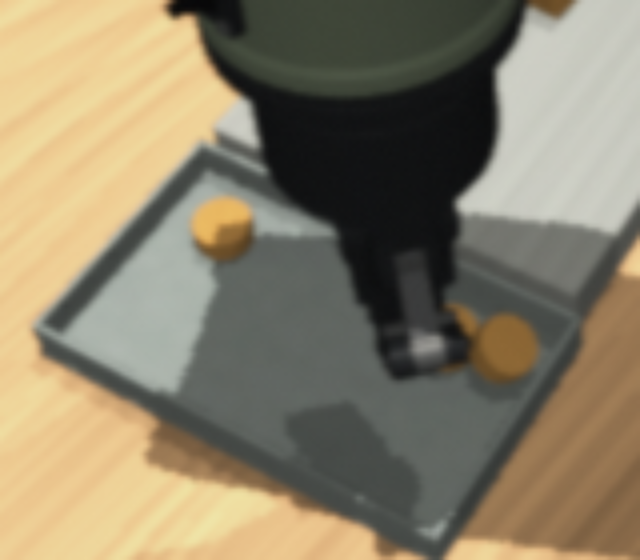

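The last view shows the shut fingers beside the pair of blanks. I'll lower them and move slowly into the notch between the two.

Emit:
servo_tool([
  {"x": 0,"y": 0,"z": 0.15,"rx": 0,"ry": 0,"rz": 0,"jaw": 1},
  {"x": 0,"y": 0,"z": 0.27,"rx": 0,"ry": 0,"rz": 0,"jaw": 1},
  {"x": 0,"y": 0,"z": 0.34,"rx": 0,"ry": 0,"rz": 0,"jaw": 1},
  {"x": 0,"y": 0,"z": 0.34,"rx": 0,"ry": 0,"rz": 0,"jaw": 1},
  {"x": -0.02,"y": 0.02,"z": 0.34,"rx": 0,"ry": 0,"rz": 0,"jaw": 1},
  {"x": -0.04,"y": 0.04,"z": 0.34,"rx": 0,"ry": 0,"rz": 0,"jaw": 1},
  {"x": -0.06,"y": 0.06,"z": 0.34,"rx": 0,"ry": 0,"rz": 0,"jaw": 1},
  {"x": -0.08,"y": 0.08,"z": 0.34,"rx": 0,"ry": 0,"rz": 0,"jaw": 1},
])

```text
time_s: 18.85
tool_pos: [455.1, 210.2, 12.5]
ee_rot: [3.141, -0.001, 0.929]
contact_force: [0.3, -0.9, 1.1]
finger_gap: 0.002
gripper_force: 0.0
```

Emit:
servo_tool([
  {"x": -0.01,"y": 0.01,"z": 0,"rx": 0,"ry": 0,"rz": 0,"jaw": 1},
  {"x": -0.02,"y": 0.02,"z": 0,"rx": 0,"ry": 0,"rz": 0,"jaw": 1},
])

```text
time_s: 19.05
tool_pos: [455.5, 206.3, 12.1]
ee_rot: [-3.142, -0.0, 0.929]
contact_force: [-0.9, -0.0, -0.5]
finger_gap: 0.0
gripper_force: 0.0
```

Emit:
servo_tool([
  {"x": -0.01,"y": 0.01,"z": 0,"rx": 0,"ry": 0,"rz": 0,"jaw": 1},
  {"x": -0.02,"y": 0.02,"z": 0,"rx": 0,"ry": 0,"rz": 0,"jaw": 1},
])

```text
time_s: 19.25
tool_pos: [456.0, 202.2, 12.0]
ee_rot: [-3.141, -0.0, 0.929]
contact_force: [0.6, 1.0, 0.5]
finger_gap: 0.006
gripper_force: 0.2
```

```bash
python3 -c "
from h import *
st()"
```

```text
19.25 [456.  202.2  12. ] [-3.141 -0.     0.929] gap 0.006 F [0.6 1.  0.5] v,u [-58.7 177.4] u-axis deg 98.3
```

Emit:
servo_tool([
  {"x": 0,"y": 0,"z": 0.02,"rx": 0,"ry": 0,"rz": 0,"jaw": 1},
  {"x": -0.01,"y": 0.01,"z": 0.025,"rx": 0,"ry": 0,"rz": 0,"jaw": 1},
  {"x": -0.02,"y": 0.02,"z": 0.025,"rx": 0,"ry": 0,"rz": 0,"jaw": 1},
  {"x": -0.03,"y": 0.03,"z": 0.025,"rx": 0,"ry": 0,"rz": 0,"jaw": 1},
])

```text
time_s: 19.65
tool_pos: [456.9, 196.9, 8.4]
ee_rot: [-3.141, -0.001, 0.93]
contact_force: [-1.3, 5.3, 7.8]
finger_gap: -0.002
gripper_force: 4.1
```

Emit:
servo_tool([
  {"x": -0.01,"y": 0.01,"z": 0,"rx": 0,"ry": 0,"rz": 0,"jaw": 1},
  {"x": -0.02,"y": 0.02,"z": 0,"rx": 0,"ry": 0,"rz": 0,"jaw": 1},
])

```text
time_s: 19.85
tool_pos: [457.7, 193.0, 8.5]
ee_rot: [-3.141, -0.002, 0.93]
contact_force: [-0.9, 14.0, 7.7]
finger_gap: -0.003
gripper_force: 7.7
```

```bash
python3 -c "
from h import *
st()
p,d=eyes.get_image('side');c=eyes.get_calibration('side')
for ce,a in blobs(p,10):
    if 160<ce[0]<320 and 200<ce[1]<340: print(ce,a,np.round(pl(cast(c,ce,13)),1))"
```

```text
19.85 [457.7 193.    8.5] [-3.141e+00 -2.000e-03  9.300e-01] gap -0.003 F [-0.9 14.   7.7] v,u [-58.4 168. ] u-axis deg 98.3
```

Emit:
servo_tool([
  {"x": 0.05,"y": -0.05,"z": 0,"rx": 0,"ry": 0,"rz": 0,"jaw": 1},
  {"x": 0.12,"y": -0.12,"z": 0,"rx": 0,"ry": 0,"rz": 0,"jaw": 1},
  {"x": 0.12,"y": -0.12,"z": -0.3,"rx": 0,"ry": 0,"rz": 0,"jaw": 1},
  {"x": 0.12,"y": -0.12,"z": -0.6,"rx": 0,"ry": 0,"rz": 0,"jaw": 1},
  {"x": 0.12,"y": -0.12,"z": -0.9,"rx": 0,"ry": 0,"rz": 0,"jaw": 1},
  {"x": 0.12,"y": -0.12,"z": -1,"rx": 0,"ry": 0,"rz": 0,"jaw": 1},
  {"x": -0.2,"y": 0.2,"z": -1,"rx": 0,"ry": 0,"rz": 0,"jaw": 1},
  {"x": -0.5,"y": 0.5,"z": -1,"rx": 0,"ry": 0,"rz": 0,"jaw": 1},
  {"x": -0.8,"y": 0.8,"z": -1,"rx": 0,"ry": 0,"rz": 0,"jaw": 1},
  {"x": -1,"y": 1,"z": -1,"rx": 0,"ry": 0,"rz": 0,"jaw": 1},
])

```text
time_s: 20.9
tool_pos: [482.6, 17.7, 158.2]
ee_rot: [-3.142, -0.0, 0.93]
contact_force: [1.3, 0.9, -0.5]
finger_gap: 0.003
gripper_force: 0.0
```

```bash
cat > insp.py <<'E'
from h import *
st();p,d=eyes.get_image('top');c=eyes.get_calibration('top');R=cv2.Rodrigues(c['rvec'])[0]
v,u=np.meshgrid(np.arange(640),np.arange(400));K=np.linalg.inv(c['camera_matrix'])
h=cv2.cvtColor(p,cv2.COLOR_RGB2HSV);m=cv2.inRange(h,(10,140,60),(28,255,255));m[:,:185]=0;m[:,400:]=0;m[:110]=0;m[245:]=0
k,l,s,ce=cv2.connectedComponentsWithStats(m)
for i in range(1,k):
    if s[i][4]<30: continue
    ys,xs=np.nonzero(cv2.erode((l==i).astype(np.uint8),np.ones((3,3))))
    P=((K@np.c_[xs,ys,np.ones(len(xs))].T)*d[ys,xs]-c['tvec'].reshape(3,1));P=(R.T@P).T
    q=np.array([pl(a) for a in P])
    print('blob',ce[i].round(1),s[i][4],'v,u',np.median(q,0).round(1),'z 5/50/95%',np.percentile(P[:,2],[5,50,95]).round(1))
    if s[i][4]>160:
        for lo in range(-92,-20,6):
            g=(q[:,0]>=lo)&(q[:,0]<lo+6)
            if g.any(): print('   v',lo,g.sum(),P[g,2].mean().round(1))
E
python3 insp.py
```

```text
20.9 [482.6  17.7 158.2] [-3.142 -0.     0.93 ] gap 0.003 F [ 1.3  0.9 -0.5] v,u [-59.   -9.1] u-axis deg 98.3
blob [231.8 153.6] 124 v,u [ 65.4 158.9] z 5/50/95% [12.6 15.4 17.9]
blob [243.  208.5] 129 v,u [-44.4 153.1] z 5/50/95% [13.  15.5 18.6]
blob [247.8 222.2] 126 v,u [-72.  147.6] z 5/50/95% [12.8 15.  18.6]
```

All three blanks now lie flat on the tray floor, with their tops at z ≈ 15 mm as expected. The arm is clear, so I'm handing in.

```bash
python3 -c "
from workcell import finish_job
print(finish_job())"
```

```text
the job is handed in; nothing more can be done
None
```

All three brass blanks lie flat in the tray, moved only by pushing; the two punches and the square block were last seen standing in place, and I handed the job in at about 21 s of the 58 s allowed.

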